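# Lift the wet print frame to its mark with the ink knife

### The arm

A 6-joint arm with a two-finger parallel gripper is mounted at the origin on the work surface. World frame = base frame: x ahead of the robot, y to its left, z up, the work surface at z = 0. Lengths are in m, angles in rad, forces in N, time in s.
With the tool pointing down it reaches from about 0.25 to 0.725 m from the base axis. Payload 4 kg.
Tool frame: the origin (TCP) lies at the very end of the fingers, on their centre line; the grasp point (between the pads) lies 19 mm behind it; z points along the fingers, y is the line along which they close (so a half turn about z gives the same grasp; the last joint's range is limited). The gripper opens to 85 mm and grips with 20 to 120 N. Pads are 22 mm wide; open, the fingers measure 114 mm over their backs; the gripper's body (76 mm by 85 mm) begins 54 mm behind the grasp point. The pads swing forward as they close: fully open they stand 13 mm farther back than shut.
Start: joints at [1.335, 0.241, 0.005, 1.335, 0, 1.571], TCP at [0.117, 0.486, 0.231] pointing down, gripper open.
Joint ranges: [-2.72, 2.72], [-1.05, 1.87], [-1.09, 1.28], [-1.99, 2.15], [-1.42, 1.44], [-3.14, 3.14]. Speed limits (rad/s): [2.79, 2.79, 3.14, 3.14, 3.14, 3.14].

### API

Orientations are given as a unit quaternion [x, y, z, w].
In Python, from workcell import bot, vision, workorder gives the robot as it stands.
- The arm moves only by the shell command python3 -m creep 'ROWS' [OPENING]. ROWS is JSON, a list of rows, each a list of 2 entries, a list of its own where there are three numbers: the shift along the tool's x, y, z in mm, then the turn, a rotation vector about the tool's x, y, z in rad. In form: [[[dx, dy, dz], [wx, wy, wz]], ...]. A call has 1 to 12 rows; each row shifts and turns the commanded pose from where the row before left it, along the tool's axes as they then stand; what a row does not reach is not made up. A row lasts 1/8 s, in which the tool goes at most 62.5 mm and 10.7 degrees, less where a joint would pass 70% of its speed; a pose out of reach is approached as far as the arm can. A call is refused whole if a number of a shift passes 62.5 or a number of a turn 0.188, either way. A call with a gripper value outside its range is refused whole. OPENING is the finger opening in mm, from 0 to 85.4, set as the call begins (- or left out, the last holds). The fingers move at their own pace and stop on an object; the grip force is fixed at half the most. Time passes only in rows, so rows that do not move let the fingers close. It gives the time, the measured TCP pose, the force, the opening and the grip force at its end, in the units of the state.
- bot.get_obs(): the state, without advancing time (a new reading comes with each control period).
- vision.camera(name): name is "side" or "top"; returns a dict with "image" (384x512x3 uint8, blue, green, red), "z_map" (384x512 float32, m along the optical axis (not along the pixel's ray), 0 where there is no reading), "K" (3x3 intrinsics, pixels), "k1" (the pictures are not rectified: a ray, as slopes to the right and down, at radius r is drawn at 1 + k1 r^2 times it, then the intrinsics apply), "rvec" (rotation vector, rad) and "tvec" (3), from world to camera coordinates, as OpenCV has them. Camera axes: x right, y down, z forward; pixel columns grow to the right and rows downward; lengths in m; the calibration is good to about 2 mm. A picture is of the moment at which its call begins.
- workorder.job_done(): hands the job in; it is judged then, once.
Trained networks look in a picture, given as the dict that the camera call returned (one of the last four; its "shot" number tells which), for a name from the list of things; names that differ only in an ending like _2 or _b are one class to them, and where a whole thing is asked for, a point or a joint stands for the part that bears it (a point fixed in the world has none). Each returns a list of dicts, best first, with "score" (0 to 1); they miss things now and then, are a little off and sometimes report something else, mostly with a low value. They report only what shows in the picture. A call takes as long as a camera call.
- vision.spot_in(picture, query): "position" ([column, row] in pixels, amid what is visible of it).
- vision.place_of(picture, query): "position" ([column, row] in pixels: a listed point, or the origin of a listed thing).
The state is a dict: "clock": time; "joint_pos": joint angles; "joint_vel": joint speeds; "tau": joint torques, N m; "eef_pos": TCP position; "tool_rot": TCP orientation; "ft_force": force on the tool from outside, world axes, zero at the start; "ft_torque": the same for the moment, N m; "grip_width": finger opening in m; "grasp_force": force on a finger pad.
Only numpy, scipy, OpenCV 4.12 (cv2) and the standard library are available. Lean on these libraries where they do the work, as an engineer would, in place of code of your own. Each camera call takes 0.05 s, during which the arm holds its last target. There are 200 camera calls.

### The job

Take the ink knife by its handle, slide its blade into the slot under the front edge of the wet hinged print frame and lever the frame open, swinging it up until it lines up with the steel pointer at its side. Finish while still holding it there, at rest, on the blade alone, so that the print can be inspected: do not let go. Do not touch the inky frame with the gripper or arm, do not move the pointer, and leave everything else on the table as it is.

Things in the scene. Friction and masses are not known exactly. Their poses are not given: they have to be found in the camera images.
- bed: plywood bed of the jig, fixed, 220 (x) x 290 (y) x 42 mm high, origin under its centre, -x side is the front (robot side). Strips 22 mm wide, 10 mm high lie under the frame's side bars (119 mm either side of mid-width); between them the front is open: a slot 216 mm wide, 10 mm high (42 to 52 mm above the table) under the shut frame. A green print lies under it.
- frame_hinge (a point): point on the hinge line of the frame, in the middle of the jig's width: 100 mm behind the bed's origin (bed +x), 61 mm above the table. The hinge line runs along the bed's y.
- frame (a joint): angle of the hinged frame in rad: 0 shut (level on the bed), growing as its front edge rises, at most 1.5. The hinge is free: unsupported, the frame falls shut.
- frame_front (a point): middle of the front edge of the hinged wooden frame with clear pane, at half thickness, 210 mm from the hinge line; x from the edge to the hinge, z square to the pane. Frame 260 mm wide, bars 18 mm thick (9 either side of the hinge plane), front bar 40 mm deep; no handle; about 0.2 kg (varies). Wet with ink: only the knife may touch it.
- pointer (a joint): angle of the steel pointer in rad, on the same hinge line and counted the same way as the frame: the marked angle (about 0.45 to 0.75). Friction holds it; do not move it.
- pointer_tip (a point): black knob at the end of the pointer, a bar 160 mm long beside the frame at the bed's -y side (the robot's right), this point 155 mm from the hinge line and 142 mm from mid-width; its axes are the pointer's (x along the bar). A fixed steel arc stands 8 mm outside it.
- knife_rest: wooden knife rest, fixed for the episode: base plate 170 x 56 x 6 mm, two crossbars, 10 mm thick and 50 mm wide, with 8 mm cheeks, at 85 mm behind and 30 mm ahead of its origin (along its x), 28 and 36.5 mm high. It stands left or right of the jig. The knife lies on it along its x.
- knife_grip (a point): ink knife, loose, 90 g (varies), 195 mm long: point on its handle 30 mm behind the handle's front end, at half thickness, near its centre of mass, between the rest's crossbars, 38 mm above the table at the start. Handle dark wood, 100 long, 22 wide, 20 mm tall, its sides free between the crossbars; x along the knife to the blade's end, z up.
- knife_tip (a point): end of the knife's flat steel blade, 125 mm ahead of knife_grip and in line with it, at the middle of its thickness; the blade is 83 mm long, 32 mm wide, 3 mm thick, level when the handle is level.
- brayer_mid (a point): ink roller lying flat: black rubber roller 90 mm wide, 38 mm thick, on a red handle, about 175 mm long in all; this point is amid it, 12 mm up. It lies on the side of the jig where the knife rest is not. Leave alone
- bottle_tall: standing paint bottle, 48 mm across, 150 mm tall; its origin is the centre of its underside. Leave alone
- bottle_short: standing paint bottle, 52 mm across, 120 mm tall; its origin is the centre of its underside. Leave alone
- mug: white mug, 80 mm across, 90 mm tall; its origin is the centre of its underside. Leave alone
- phone: black phone lying flat, 150 x 72 x 9 mm; its origin is the centre of its underside. Leave alone
- lino_block: grooved printing block, 85 x 65 x 23 mm, lying flat; its origin is the centre of its underside. Leave alone
- palette: white plate, 150 mm across, 16 mm tall; its origin is the centre of its underside. Leave alone

How it is judged:
On the way, in this order (a step that is already met when the one before it is completed fails the run):
1. the knife is lifted off its rest in the fingers (distance of knife_grip from where it was at the start of the episode above 0.03 m and contact force between the fingers and knife above 1 N), for 0.2 s.
2. the frame is levered open by the blade (value of joint frame above 0.12 rad and contact force between knife and frame above 0.25 N and contact force between each of the arm, the fingers and frame below 0.1 N and contact force between the fingers and knife above 1 N), for 0.2 s.
At the end, for the whole second after the job is handed in: the frame rests on the knife's blade within 0.06 rad (3.4 degrees) of the pointer and still (under 0.1 rad/s), the knife held in the fingers with its handle over 60 mm above the table, over 0.25 N on the frame from the knife and nothing from arm or fingers; the pointer within 10 mm of where it was (angle between the x axis of frame_front and the x axis of pointer_tip, either way round below 0.06 rad and velocity of joint frame between -0.1 and 0.1 rad/s and height (world z) of knife_grip above 0.06 m and contact force between knife and frame above 0.25 N and contact force between each of the arm, the fingers and frame below 0.1 N and contact force between the fingers and knife above 1 N and distance of pointer_tip from where it was at the start of the episode below 0.01 m); the arm keeps its last pose, push and grip.
It fails at once if the gripper or arm touches the wet frame (contact force between any of the arm, the fingers and frame above 0.5 N).
It fails at once if the pointer is pushed off its mark (distance of pointer_tip from where it was at the start of the episode above 0.01 m).
It fails at once if a bystander is disturbed (moved over 25 mm) (distance of any of brayer_mid, bottle_tall, bottle_short, mug, phone, lino_block, palette from where it was at the start of the episode above 0.025 m).
It also fails if it takes over 45 s, if anything falls off the work surface, if the arm or the gripper's body presses on something with over 40 N, if the wrist force passes 120 N, or if a joint passes its speed limit or range.

## Working session

There is one attempt and no reset: what is moved stays moved. The work goes in short steps, Python scripts to look and compute and a shell command to move; the robot and the scene stay as the last step left them, time stands still between calls to the robot, and variables do not carry over. Pictures are saved under pics/ and viewed, at most 10 in all, crops included, and the job is handed in when it is done.

```bash
ls; mkdir -p pics
cat > h.py <<'E'
import numpy as np, cv2
from scipy.spatial.transform import Rotation as R
from workcell import bot, vision, workorder
def cam(n): return vision.camera(n)
def toworld(c,uv,z=None,depth=None):
    """pixel -> world at height z, or by depth map"""
    K=c["K"];d=np.array([c["k1"],0,0,0,0.])
    p=cv2.undistortPoints(np.array([[uv]],float),np.array(K),d)[0,0]
    Rm=cv2.Rodrigues(np.array(c["rvec"]))[0];t=np.array(c["tvec"])
    ray=Rm.T@np.array([p[0],p[1],1]);o=-Rm.T@t
    if z is not None: return o+ray*(z-o[2])/ray[2]
    if depth is None: depth=c["z_map"][int(round(uv[1])),int(round(uv[0]))]
    return o+ray*depth
def topix(c,P):
    return cv2.projectPoints(np.atleast_2d(np.array(P,float)),np.array(c["rvec"]),np.array(c["tvec"]),np.array(c["K"]),np.array([c["k1"],0,0,0,0.]))[0][:,0]
E
python3 - <<'E'
from h import *
np.set_printoptions(precision=4,suppress=True)
for n in("top","side"):
    c=cam(n);cv2.imwrite(f"pics/{n}0.png",c["image"])
    print(n,(-cv2.Rodrigues(np.array(c["rvec"]))[0].T@np.array(c["tvec"]).ravel()))
    for q,z in dict(bed=0,frame_hinge=.061,frame_front=.061,pointer_tip=None,knife_rest=0,knife_grip=.038,knife_tip=.038,brayer_mid=.012,bottle_tall=0,bottle_short=0,mug=0,phone=0,lino_block=0,palette=0).items():
        for r in vision.place_of(c,q)[:2]:
            print(q,round(r["score"],2),np.round(r["position"],1),toworld(c,r["position"],z))
o=bot.get_obs();print(o["eef_pos"],o["tool_rot"],o["grip_width"],o["clock"])
E
```

```text
pics
top [0.4883 0.0333 1.4268]
bed 0.74 [274.2 147.2] [ 0.6661 -0.037   0.    ]
frame_front 0.83 [279.2 185.8] [ 0.5341 -0.0464  0.061 ]
pointer_tip 0.23 [409.9 171.3] [ 0.5729 -0.4918  0.0028]
knife_rest 0.77 [161.4 203.7] [0.487 0.345 0.   ]
knife_grip 0.68 [158.2 212. ] [0.4603 0.3476 0.038 ]
knife_tip 0.8 [154.8 169.5] [0.599  0.3563 0.038 ]
bottle_tall 0.8 [161.7 144.6] [0.6852 0.3405 0.    ]
bottle_short 0.83 [361.7 140.7] [ 0.6806 -0.3327  0.    ]
mug 0.56 [413.5 170.8] [ 0.5745 -0.5053  0.    ]
phone 0.61 [318.5 237.5] [ 0.3603 -0.1759  0.    ]
phone 0.44 [412.7 170. ] [ 0.5772 -0.5026  0.    ]
lino_block 0.69 [327.1 154.6] [ 0.6366 -0.2139  0.    ]
lino_block 0.61 [212.2 248.7] [0.3331 0.1787 0.    ]
palette 0.78 [111.5 183.9] [0.5577 0.5122 0.    ]
palette 0.24 [158.3 212.2] [0.4589 0.3559 0.    ]
side [-0.2473 -0.8821  1.2278]
bed 0.85 [294.5 199.2] [ 0.6597 -0.0578  0.    ]
frame_hinge 0.97 [306.2 167.2] [ 0.7774 -0.0045  0.061 ]
frame_hinge 0.45 [293.2 197.3] [ 0.6182 -0.0885  0.061 ]
frame_front 0.98 [271.9 202.7] [ 0.5412 -0.0545  0.061 ]
pointer_tip 0.39 [314.2 197.3] [ 0.6148 -0.1901  0.137 ]
knife_rest 0.73 [195.8 170.4] [0.4809 0.3456 0.    ]
knife_grip 0.55 [187.6 164.2] [0.4569 0.3623 0.038 ]
knife_grip 0.27 [321.  262.8] [ 0.4836 -0.3498  0.038 ]
knife_tip 0.55 [215.4 156.2] [0.5725 0.3238 0.038 ]
brayer_mid 0.74 [320.9 261.7] [ 0.5027 -0.3349  0.012 ]
bottle_tall 0.53 [239.  148.9] [0.7059 0.33   0.    ]
bottle_short 0.63 [271.2 201.5] [ 0.5849 -0.0046  0.    ]
bottle_short 0.58 [352.  233.3] [ 0.686 -0.321  0.   ]
mug 0.41 [314.  197.5] [ 0.7217 -0.1035  0.    ]
phone 0.81 [259.9 260.9] [ 0.3606 -0.1851  0.    ]
lino_block 0.61 [193.  208.4] [0.3412 0.1745 0.    ]
lino_block 0.61 [308.  168.8] [0.829  0.0292 0.    ]
palette 0.9 [186.  142.1] [0.5642 0.5322 0.    ]
[0.1168 0.4862 0.2313] [0.1176 0.9931 0.     0.    ] 0.0851774064063892 1.5
```

Run:
```python
import cv2
a=cv2.imread("pics/top0.png")[110:270,90:430]; cv2.imwrite("pics/top0c.png",cv2.resize(a,None,fx=2.35,fy=2.35,interpolation=cv2.INTER_CUBIC))
a=cv2.imread("pics/side0.png")[110:290,150:390]; cv2.imwrite("pics/side0c.png",cv2.resize(a,None,fx=3.3,fy=3.3,interpolation=cv2.INTER_CUBIC))
```

```text
(no output)
```

View pics/top0c.png

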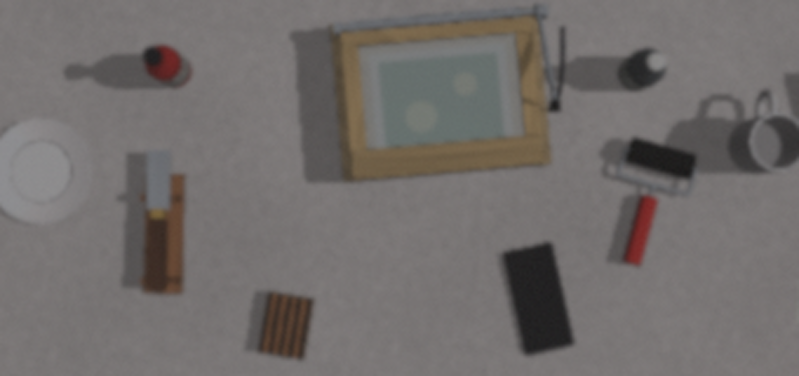

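View pics/side0c.png

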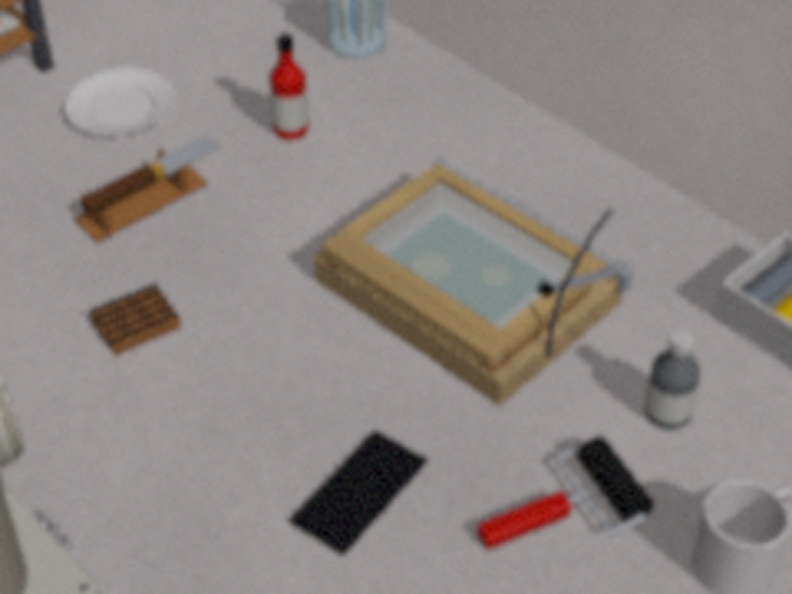

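The top view shows the jig amid, its front edge from (238,187) to (324,179), the pointer knob at (326,155) and the knife at column 157 (handle end to tip rows 234–175, blade towards +x). The side view agrees, with the knob at (315,197). Next I fit the poses.

```bash
cat >> h.py <<'E'
def cloud(c):
    h,w=c["z_map"].shape
    u,v=np.meshgrid(np.arange(w),np.arange(h))
    p=cv2.undistortPoints(np.stack([u,v],-1).reshape(-1,1,2).astype(float),np.array(c["K"]),np.array([c["k1"],0,0,0,0.]))[:,0]
    z=c["z_map"].reshape(-1,1)
    P=np.hstack([p,np.ones((len(p),1))])*z
    Rm=cv2.Rodrigues(np.array(c["rvec"]))[0]
    W=(P-np.array(c["tvec"]).ravel())@Rm
    W[z[:,0]==0]=np.nan
    return W.reshape(h,w,3)
E
python3 - <<'E'
from h import *
np.set_printoptions(precision=4,suppress=True)
ct=cam("top");cs=cam("side")
W=cloud(ct);im=ct["image"];hsv=cv2.cvtColor(im,cv2.COLOR_BGR2HSV)
def show(name,m):
    P=W[m];r=cv2.minAreaRect(P[:,:2].astype(np.float32)*1000)
    print(name,m.sum(),"rect",np.round(r[0],1),np.round(r[1],1),round(r[2],2),"z pct",np.nanpercentile(P[:,2],[5,50,95]),"mean",P.mean(0)); return P
reg=lambda x0,x1,y0,y1:(W[...,0]>x0)&(W[...,0]<x1)&(W[...,1]>y0)&(W[...,1]<y1)
ok=np.isfinite(W[...,2])
print("table z",np.median(W[...,2][ok&reg(.4,.5,-.05,.05)]))
print("hsv wood",hsv[180,270],"handle",hsv[215,157],"blade",hsv[185,157],"plate",hsv[215,164],"table",hsv[220,250])
wood=ok&reg(.5,.82,-.25,.15)&(hsv[...,1]>75)&(hsv[...,0]>12)&(hsv[...,0]<28)&(W[...,2]>.055)
n,l,s,_=cv2.connectedComponentsWithStats(wood.astype(np.uint8));k=1+s[1:,4].argmax();show("wood",l==k)
full=ok&reg(.5,.82,-.2,.15)&(W[...,2]>.04);show("full",full)
kn=ok&reg(.35,.65,.28,.42)&(W[...,2]>.027);P=show("knife",kn)
# yaw: centre line by rows
xs=P[:,0];A=np.polyfit(xs,P[:,1],1);print("line y=",A,"x range",xs.min(),xs.max())
for r in range(168,240,4):
    q=kn[r]; 
    if q.any(): print(r,W[r][q].mean(0),np.ptp(W[r][q][:,1]),hsv[r][q].mean(0).round())
rest=ok&reg(.35,.65,.28,.42)&(W[...,2]<.027)&(hsv[...,1]>75)&(hsv[...,0]<20);show("rest",rest)
a=toworld(ct,(325.7,154.7),0);b=toworld(ct,(325.7,154.7),.3);c=toworld(cs,(314.6,197.3),0);d=toworld(cs,(314.6,197.3),.3)
u=(b-a);v=(d-c);s=np.linalg.lstsq(np.c_[u,-v],c-a,rcond=None)[0];print("tip",a+u*s[0],c+v*s[1])
print("tooly",R.from_quat(bot.get_obs()["tool_rot"]).as_matrix())
E
```

```text
table z -0.0010079117668881248
hsv wood [ 17  94 109] handle [10 99 59] blade [110  13 114] plate [ 12 120 102] table [  8   8 122]
wood 1903 rect [644.5 -44.5] [199.  261.1] 3.42 z pct [0.0643 0.069  0.0738] mean [ 0.628  -0.0454  0.069 ]
full 6013 rect [654.1 -49.7] [221.1 301.2] 3.47 z pct [0.0468 0.0641 0.0732] mean [ 0.6525 -0.0481  0.0651]
knife 549 rect [488.6 352.1] [ 51.5 191.5] 87.51 z pct [0.0316 0.0407 0.0509] mean [0.4935 0.3515 0.041 ]
line y= [-0.0053  0.3541] x range 0.39272723223121203 0.5850266436269624
176 [0.5776 0.3511 0.0377] 0.0294267064543563 [110.  13. 112.]
180 [0.5645 0.3509 0.0394] 0.029179655579469777 [110.  13. 112.]
184 [0.5515 0.3514 0.0382] 0.03042309164955531 [112.  13. 112.]
188 [0.5385 0.3515 0.0389] 0.030025296622885222 [119.  12. 112.]
192 [0.5255 0.3519 0.0382] 0.028127415477853412 [121.  12. 112.]
196 [0.5125 0.3523 0.0374] 0.029721335133036875 [118.  12. 112.]
200 [0.4994 0.3515 0.0422] 0.015561480643404402 [ 19. 117. 113.]
204 [0.4865 0.351  0.0453] 0.017835864854411687 [11. 99. 64.]
208 [0.4736 0.351  0.0465] 0.020771575280031263 [10. 95. 61.]
212 [0.4606 0.3515 0.0451] 0.02070109020390798 [10. 94. 61.]
216 [0.4477 0.3522 0.0432] 0.020437070088632436 [10. 98. 60.]
220 [0.4349 0.3533 0.0467] 0.01863895033397661 [10. 96. 60.]
224 [0.4218 0.3513 0.0424] 0.01634873534653425 [10. 99. 62.]
228 [0.4086 0.3516 0.038 ] 0.045639847376380493 [10. 97. 68.]
232 [0.3961 0.3529 0.0446] 0.015186433323571724 [10. 96. 65.]
rest 323 rect [468.3 350.8] [ 52.8 162.9] 88.12 z pct [-0.0001  0.0043  0.0118] mean [0.4633 0.3405 0.0052]
tip [ 0.6229 -0.1872  0.1296] [ 0.6218 -0.1863  0.1294]
tooly [[-0.9723  0.2337 -0.    ]
 [ 0.2337  0.9723 -0.    ]
 [ 0.     -0.     -1.    ]]
```

```bash
python3 -m creep '[[[0,0,0],[0,0,-0.118]],[[0,0,0],[0,0,-0.118]],[[-38,-15,12],[0,0,0]],[[-38,-15,12],[0,0,0]],[[-38,-15,12],[0,0,0]],[[-38,-15,12],[0,0,0]],[[-38,-15,12],[0,0,0]],[[-38,-15,12],[0,0,0]],[[-38,-15,12],[0,0,0]],[[-38,-15,12],[0,0,0]],[[-38,-15,12],[0,0,0]],[[0,0,0],[0,0,0]]]' 55
```

```text
clock: 3.1
eef_pos: [0.4607, 0.3495, 0.1218]
tool_rot: [0.002, 1.0, -0.001, -0.001]
ft_force: [-0.4, 0.7, -0.0]
grip_width: 0.055
grasp_force: 0.0
```

```bash
python3 -m creep '[[[0,2,20],[0,0,0]],[[0,0,20],[0,0,0]],[[0,0,20],[0,0,0]],[[0,0,18],[0,0,0]],[[0,0,12],[0,0,0]],[[0,0,11],[0,0,0]],[[0,0,0],[0,0,0]]]' 55 && python3 -m creep '[[[0,0,0],[0,0,0]],[[0,0,0],[0,0,0]],[[0,0,0],[0,0,0]],[[0,0,0],[0,0,0]],[[0,0,0],[0,0,0]],[[0,0,0],[0,0,0]]]' 8
```

```text
clock: 3.98
eef_pos: [0.4581, 0.353, 0.0216]
tool_rot: [-0.0, 1.0, -0.0, -0.001]
ft_force: [0.3, -0.1, -0.8]
grip_width: 0.055
grasp_force: 0.0
clock: 4.72
eef_pos: [0.4595, 0.3537, 0.0233]
tool_rot: [-0.0, 1.0, 0.001, 0.001]
ft_force: [-0.8, -0.4, 6.1]
grip_width: 0.0208
grasp_force: 59.9
```

```bash
python3 -m creep '[[[0,0,-6],[0,0,0]],[[0,0,-12],[0,0,0]],[[0,0,-18],[0,0,0]],[[0,0,-18],[0,0,0]],[[0,0,-18],[0,0,0]],[[0,0,-18],[0,0,0]],[[0,0,0],[0,0,0]],[[0,0,0],[0,0,0]]]'
python3 - <<'E'
from h import *
np.set_printoptions(precision=4,suppress=True)
o=bot.get_obs();print(o["eef_pos"],o["tool_rot"])
c=cam("side");cv2.imwrite("pics/s1.png",cv2.resize(c["image"][80:230,120:280],None,fx=4,fy=4,interpolation=cv2.INTER_CUBIC))
W=cloud(c)
for n in("knife_tip","knife_grip"):
  for r in vision.place_of(c,n)[:1]: print(n,r["score"],r["position"],toworld(c,r["position"]))
  print(topix(c,np.array(o["eef_pos"])+[0,0,.019]),topix(c,np.array(o["eef_pos"])+[.125,0,.019]))
E
```

```text
clock: 5.72
eef_pos: [0.4585, 0.3529, 0.1118]
tool_rot: [-0.0, 1.0, -0.0, -0.0]
ft_force: [-0.5, 0.1, -0.9]
grip_width: 0.021
grasp_force: 59.1
[0.4585 0.3529 0.1118] [-0.0001  1.     -0.0003 -0.0004]
[[186.2445 147.3807]] [[211.1226 134.2748]]
knife_grip 0.56 [188.6, 148.6] [0.4567 0.3333 0.1369]
[[186.2445 147.3807]] [[211.1226 134.2748]]
```

View pics/s1.png

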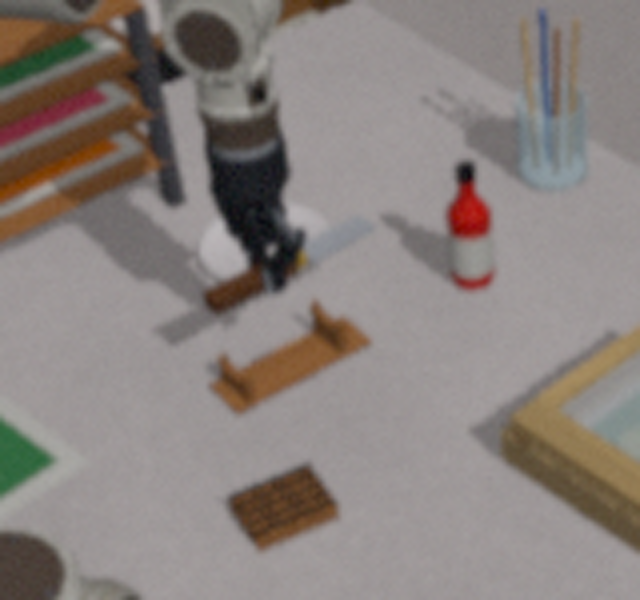

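The knife hangs level in the fingers, with its tip at about (212,135), where I predicted it. Moving it in front of the slot.

```bash
python3 -m creep '[[[15,-43,0],[0,0,0]],[[15,-44,0],[0,0,0]],[[15,-44,0],[0,0,0]],[[15,-44,0],[0,0,0]],[[15,-44,0],[0,0,0]],[[8,-44,0],[0,0,0]],[[0,-44,0],[0,0,0]],[[0,-43,0],[0,0,0]],[[0,-43,0],[0,0,0]],[[0,0,20],[0,0,-0.03]],[[0,0,20],[0,0,-0.03]],[[0,0,0],[0,0,0]]]'
cat > m.py <<'E'
from h import *
np.set_printoptions(precision=4,suppress=True)
o=bot.get_obs();print(np.array(o["eef_pos"]),np.array(o["tool_rot"]))
T=R.from_quat(o["tool_rot"]).as_matrix()
c=cam("top");W=cloud(c);hsv=cv2.cvtColor(c["image"],cv2.COLOR_BGR2HSV)
L=(W-np.array(o["eef_pos"]))@T  # tool coords
L[...,0]*=-1
m=(L[...,0]>.05)&(L[...,0]<.16)&(abs(L[...,1])<.03)&(L[...,2]<0.005)&(W[...,2]>.02)
Q=L[m];print(m.sum(),"tool-frame pct x",np.percentile(Q[:,0],[2,50,98]),"y",np.percentile(Q[:,1],[2,50,98]),"z",np.percentile(Q[:,2],[10,50,90]))
print("z slope",np.polyfit(Q[:,0],Q[:,2],1),"y slope",np.polyfit(Q[:,0],Q[:,1],1),"table",np.median(W[...,2][280:340,230:280]))
cv2.imwrite("pics/m_%03d.png"%int(o["clock"]*10),cv2.resize(c["image"][120:260,200:350],None,fx=5.3/1.4,fy=5.3/1.4,interpolation=cv2.INTER_CUBIC))
E
python3 m.py; ls pics
```

```text
clock: 7.38
eef_pos: [0.374, -0.0398, 0.071]
tool_rot: [-0.03, 1.0, 0.0, -0.002]
ft_force: [-0.3, 0.6, -1.0]
grip_width: 0.021
grasp_force: 59.2
[ 0.374  -0.0398  0.071 ] [-0.0296  0.9996  0.0003 -0.0022]
252 tool-frame pct x [0.0506 0.0869 0.1245] y [-0.0156  0.0002  0.0158] z [-0.0185 -0.0149 -0.0116]
z slope [ 0.4625 -0.0617] y slope [-0.028   0.0028] table nan
m_073.png
s1.png
side0.png
side0c.png
top0.png
top0c.png
```

```bash
cat >> m.py <<'E'
for a in np.arange(.045,.13,.012):
    q=L[(L[...,0]>a)&(L[...,0]<a+.012)&(abs(L[...,1])<.011)&(L[...,2]<.005)]
    if len(q):print(round(a,3),len(q),np.median(q[:,2]),np.median(q[:,1]))
wood=(hsv[...,1]>75)&(hsv[...,0]>12)&(hsv[...,0]<28)&(W[...,2]>.055)&(W[...,0]>.52)&(W[...,0]<.6)&(abs(W[...,1]+.03)<.1)
print("frame bar z",np.median(W[...,2][wood]),"front edge x near y=-.03",np.percentile(W[...,0][wood&(abs(W[...,1]+.03)<.02)],2))
E
python3 m.py
```

```text
[ 0.375  -0.0397  0.0718] [-0.0298  0.9996  0.0002 -0.0012]
251 tool-frame pct x [0.0509 0.0879 0.1244] y [-0.0156 -0.0003  0.0158] z [-0.0189 -0.0155 -0.0121]
z slope [ 0.4698 -0.0629] y slope [-0.0284  0.0026] table nan
0.045 25 -0.01605296925301661 0.0019584180664844646
0.057 28 -0.014106485334731095 0.0008049806827035895
0.069 26 -0.015219721461287201 -0.0004092369236120091
0.081 27 -0.015214039742201634 -0.0011882997491412886
0.093 26 -0.016021856766762592 0.0003310808293184369
0.105 26 -0.015331991039879034 -0.00019501426913949484
0.117 20 -0.015286450403972085 -0.0010986988862221577
frame bar z 0.06907599348980317 front edge x near y=-.03 0.5436970887520605
```

View pics/m_073.png

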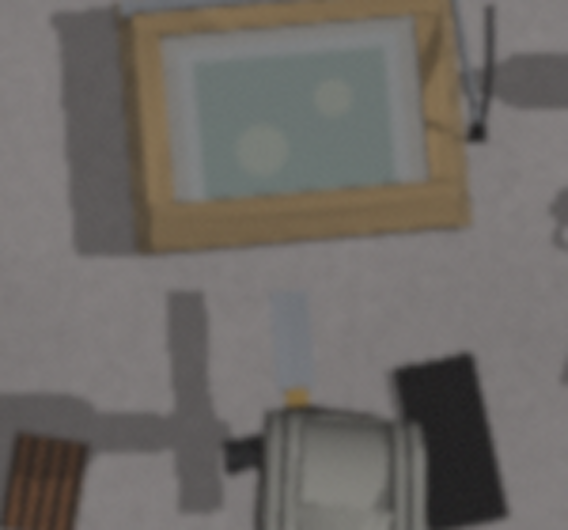

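```bash
python3 -m creep '[[[0,0,13],[0,0,0]],[[0,0,13],[0,0,0]],[[0,0,13],[0,0,0]],[[0,0,0],[0,0,0]],[[-15,0,0],[0,0,0]],[[-10,0,0],[0,0,0]],[[0,0,0],[0,0,0]],[[0,0,0],[0,0,0]]]' && python3 m.py
```

```text
clock: 8.48
eef_pos: [0.4007, -0.0382, 0.0333]
tool_rot: [-0.03, 1.0, 0.0, -0.0]
ft_force: [-0.4, 1.1, -1.5]
grip_width: 0.0207
grasp_force: 59.2
[ 0.4007 -0.0382  0.0333] [-0.0301  0.9995  0.     -0.0003]
355 tool-frame pct x [0.0517 0.1068 0.1586] y [-0.0264 -0.0001  0.0273] z [-0.0371 -0.0167 -0.0114]
z slope [-0.0633 -0.0176] y slope [-0.0226  0.0024] table nan
0.045 28 -0.015715557761256636 0.0006763120584118833
0.057 25 -0.014337447523992887 -0.0007468119244384559
0.069 22 -0.01456606015416434 0.0015383128741832917
0.081 28 -0.014903066757367477 0.0006793365271749487
0.093 26 -0.014094035719588862 -0.0005613329119797427
0.105 23 -0.015872157303791733 -0.0009105285269392275
0.117 20 -0.014838721748716012 0.0011229840983513078
frame bar z 0.06883532206935243 front edge x near y=-.03 0.5436247733208828
```

```bash
python3 -m creep '[[[-8,0,0.5],[0,0,0]],[[-8,0,0],[0,0,0]],[[-7,0,0],[0,0,0]],[[-6,0,0],[0,0,0]],[[0,0,0],[0,0,0]]]' && python3 -m creep '[[[-10,0,0],[0,0,0]],[[-10,0,0],[0,0,0]],[[-10,0,0],[0,0,0]],[[-8,0,0],[0,0,0]],[[0,0,0],[0,0,0]]]'
```

```text
clock: 9.15
eef_pos: [0.4304, -0.0365, 0.0328]
tool_rot: [-0.03, 1.0, -0.0, 0.0]
ft_force: [-0.4, -0.1, -1.7]
grip_width: 0.0209
grasp_force: 59.2
clock: 9.78
eef_pos: [0.4686, -0.0342, 0.0328]
tool_rot: [-0.03, 1.0, -0.0, 0.0]
ft_force: [-0.2, 0.5, -1.1]
grip_width: 0.0209
grasp_force: 59.2
```

```bash
python3 -m creep '[[[0,0,-4],[0,0,0]],[[0,0,-5],[0,0,0]],[[0,0,-6],[0,0,0]],[[-1,0,-6],[0,0,0]],[[-1,0,-6],[0,0,0]],[[-1,0,-6],[0,0,0]],[[-1,0,-6],[0,0,0]],[[-1,0,-5],[0,0,0]],[[0,0,0],[0,0,0]],[[0,0,0],[0,0,0]],[[0,0,0],[0,0,0]]]'
cat > a.py <<'E'
from h import *
np.set_printoptions(precision=4,suppress=True)
o=bot.get_obs();print(np.array(o["eef_pos"]),np.array(o["tool_rot"]),np.array(o["ft_force"]))
H=np.array([.7526,-.0374,.061]);J=R.from_euler("z",.06).as_matrix()
cs={}
for n in("top","side"):
    c=cs[n]=cam(n);L=(cloud(c)-H)@J;hsv=cv2.cvtColor(c["image"],cv2.COLOR_BGR2HSV)
    # brush: wood-coloured points in the frame's volume, robust plane through left/right/front bars
    m=(hsv[...,1]>75)&(hsv[...,0]>12)&(hsv[...,0]<28)&(L[...,2]>-.01)&(L[...,2]<.19)&(L[...,0]<-.03)&(L[...,0]>-.22)&(abs(L[...,1])<.135)
    Q=L[m];u=-Q[:,0];z=Q[:,2]
    a=np.arctan2(z,u)-np.arcsin(.009/np.hypot(u,z).clip(.01)); f=u>.05
    A=np.polyfit(u[f],z[f],1);r=z-np.polyval(A,u)
    for _ in range(5):
        k=f&(abs(r)<.008);A=np.polyfit(u[k],z[k],1);r=z-np.polyval(A,u)
    print(n,k.sum(),"angle slope",np.arctan(A[0]),"offset",A[1],"angle by point",np.median(a[f]))
    for q in("frame_front","pointer_tip"):
        for p in vision.place_of(c,q)[:1]:
            # intersect the ray with the jig's plane y'
            y=0 if q=="frame_front" else -.142
            P=[(toworld(c,p["position"],z0)-H)@J for z0 in(0,.3)];t=(y-P[0][1])/(P[1][1]-P[0][1]);X=P[0]+t*(P[1]-P[0])
            print(q,p["score"],X,np.hypot(X[0],X[2]),"ang",np.arctan2(X[2],-X[0]))
    cv2.imwrite(f"pics/{n}_%03d.png"%int(o["clock"]*10),cv2.resize(c["image"][120:260,200:350],None,fx=4,fy=4,interpolation=cv2.INTER_CUBIC))
E
python3 a.py;ls pics|tail -4
```

```text
clock: 11.15
eef_pos: [0.4729, -0.0339, 0.0767]
tool_rot: [-0.03, 1.0, 0.0, 0.0]
ft_force: [0.8, 0.6, -2.4]
grip_width: 0.0208
grasp_force: 59.0
[ 0.4729 -0.0339  0.0767] [-0.0301  0.9995  0.      0.0001] [ 0.7532  0.6446 -2.3514]
top 1473 angle slope 0.23246153719622972 offset 0.009063715829513708 angle by point 0.23062237622680834
frame_front 0.96 [-0.2112 -0.      0.1001] 0.23374570240431414 ang 0.4427030722962489
pointer_tip 0.65 [-0.1411 -0.142   0.0819] 0.1631913896551379 ang 0.5259265358005438
side 513 angle slope 0.22524708042394667 offset 0.011755982667354193 angle by point 0.2330916464687975
frame_front 0.72 [-0.1974  0.      0.0447] 0.20238536975836902 ang 0.22280844586810492
pointer_tip 0.53 [-0.6085 -0.142   0.4966] 0.7854064152260098 ang 0.6844194699387378
side_111.png
top0.png
top0c.png
top_111.png
```

```bash
python3 -m creep '[[[-1,0,-4],[0,0,0]],[[-1,0,-5],[0,0,0]],[[-1,0,-5],[0,0,0]],[[-1,0,-5],[0,0,0]],[[-1,0,-5],[0,0,0]],[[-2,0,-5],[0,0,0]],[[-1,0,-4],[0,0,0]],[[0,0,0],[0,0,0]],[[0,0,0],[0,0,0]],[[0,0,0],[0,0,0]]]' && python3 a.py; ls pics|tail -2
cat > p.py <<'E'
from h import *
np.set_printoptions(precision=4,suppress=True)
H=np.array([.7526,-.0374,.061]);J=R.from_euler("z",.06).as_matrix()
for n,box in(("top",(310,340,135,170)),("side",(300,335,180,215))):
    c=cam(n);g=c["image"].max(2).astype(float);x0,x1,y0,y1=box
    s=g[y0:y1,x0:x1];w=cv2.GaussianBlur(s,(5,5),1.2);v,u=np.unravel_index(w.argmin(),w.shape)
    ww=(np.percentile(s,60)-s[v-3:v+4,u-3:u+4]).clip(20)-20;vv,uu=np.mgrid[-3:4,-3:4]
    p=(x0+u+(ww*uu).sum()/ww.sum(),y0+v+(ww*vv).sum()/ww.sum())
    P=[(toworld(c,p,z0)-H)@J for z0 in(0,.3)];t=(-.142-P[0][1])/(P[1][1]-P[0][1]);X=P[0]+t*(P[1]-P[0])
    print(n,p,X,"r",np.hypot(X[0],X[2]),"ang",np.arctan2(X[2],-X[0]),"depth pt",(toworld(c,p)-H)@J)
E
python3 p.py
```

```text
clock: 12.7
eef_pos: [0.4806, -0.0335, 0.1096]
tool_rot: [-0.03, 1.0, -0.0, -0.0]
ft_force: [1.0, 0.4, -2.0]
grip_width: 0.0209
grasp_force: 59.0
[ 0.4806 -0.0335  0.1096] [-0.0301  0.9995 -0.     -0.0001] [ 1.0449  0.3725 -1.9774]
top 1411 angle slope 0.42876818493009555 offset 0.010833735329944619 angle by point 0.4330185681229465
frame_front 0.81 [-0.1991  0.      0.1348] 0.2404502133431989 ang 0.5950481144485416
pointer_tip 0.41 [-0.1518 -0.142   0.1179] 0.1922271341222469 ang 0.6603877289178481
side 393 angle slope 0.37822337903363573 offset 0.01763845587823884 angle by point 0.43224354647579244
frame_front 0.62 [-0.2009 -0.      0.0976] 0.22332951570192888 ang 0.45226578422240443
pointer_tip 0.47 [-0.1255 -0.142   0.0496] 0.1349858953942515 ang 0.3762159991175687
top_111.png
top_127.png
top (np.float64(325.5908618899273), np.float64(154.25752855659397)) [-0.1368 -0.142   0.066 ] r 0.15189112363003585 ang 0.44918571731079043 depth pt [-0.1372 -0.1412  0.0703]
side (np.float64(315.1544827586207), np.float64(197.18758620689655)) [-0.1379 -0.142   0.0687] r 0.15408984006824233 ang 0.46181835772296753 depth pt [-0.1451 -0.147   0.0772]
```

```bash
python3 -m creep '[[[-0.5,0,-2],[0,0,0]],[[-0.5,0,-2],[0,0,0]],[[0,0,0],[0,0,0]],[[0,0,0],[0,0,0]],[[0,0,0],[0,0,0]],[[0,0,0],[0,0,0]]]' && python3 a.py|grep -v tip; python3 p.py; ls pics
```

```text
clock: 13.85
eef_pos: [0.4817, -0.0334, 0.1137]
tool_rot: [-0.03, 1.0, 0.0, -0.0]
ft_force: [-0.0, -0.4, -1.9]
grip_width: 0.0209
grasp_force: 59.0
[ 0.4817 -0.0334  0.1137] [-0.0301  0.9995  0.     -0.0001] [-0.0015 -0.3985 -1.9019]
top 1403 angle slope 0.4553629436149551 offset 0.011071468537791361 angle by point 0.4604196759260701
frame_front 0.74 [-0.1943  0.      0.137 ] 0.23773483500871662 ang 0.6139407369156678
side 341 angle slope 0.39401250248828523 offset 0.018448641948589292 angle by point 0.45290667454343553
frame_front 0.6 [-0.1746 -0.      0.0964] 0.19946261855075248 ang 0.5044989149549797
top (np.float64(325.58867521367523), np.float64(154.25747863247864)) [-0.1368 -0.142   0.0659] r 0.1518707499616505 ang 0.44897278953931063 depth pt [-0.1377 -0.1404  0.0749]
side (np.float64(315.1795407098121), np.float64(197.16144745998608)) [-0.1378 -0.142   0.0687] r 0.15398300382313998 ang 0.46238978746852516 depth pt [-0.1447 -0.1469  0.077 ]
m_073.png
m_074.png
m_084.png
s1.png
side0.png
side0c.png
side_111.png
side_127.png
side_138.png
top0.png
top0c.png
top_111.png
top_127.png
top_138.png
```

View pics/side_138.png

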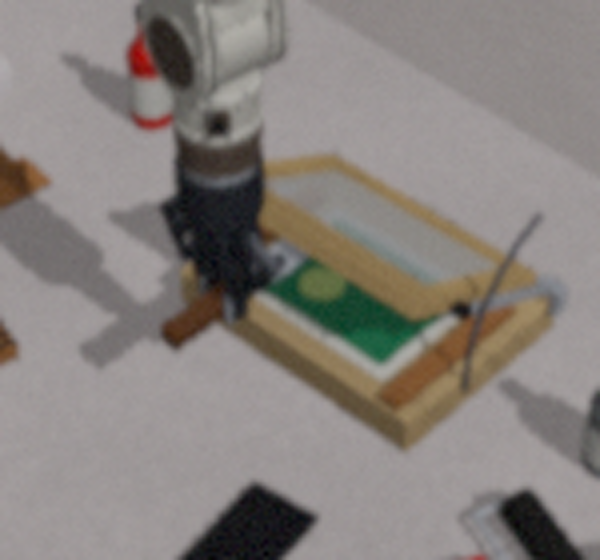

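The frame stands open on the blade, its side bar in line with the pointer (knob at about (460,310) in the crop). The gripper is clear of the frame, so I hand the job in.

```bash
python3 -c "
from workcell import workorder
print(workorder.job_done())"
```

```text
the job is handed in; nothing more can be done
None
```

I handed the job in with the frame held open and at rest on the knife blade at about 0.46 rad, in line with the pointer (also about 0.46 rad). The knife was still in the fingers; I was not told the judge's verdict.

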